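Lock the demonstration music box silent

TASK

It is closing time: silence the demonstration music box on the counter. Press its spring-loaded stop plunger down until you feel it reach its stop, keep it down and slide the brass keeper all the way across towards the little house so that it traps the plunger down, then let go. Feel your way without forcing plunger or keeper, and leave the bird, the kettle box and the locket box where they stand.

Things in the scene. Friction and masses are not known exactly. Their poses are not given: they have to be found in the camera images.
- musicbox: Chestnut music box screwed to the counter: plinth 116 (x) x 240 (y, -84 to +156 mm) x 45 mm high, carved house on its +y end (y 70 to 154 mm with eaves, ridge 125 mm above the counter). Origin on the counter below the plunger, on the centre line. +y points to the house, the way the keeper slides shut; z up. 'Box frame' below means this frame.
- plunger_pad (a point): Where to press: top face of the plunger's brass paddle, moving with it; box x = 0, y = -36 mm, 80 mm above the counter when up. The paddle is a flat bar 26 mm wide (x), 90 mm long (box y -60 to +30 mm), 8 mm thick, with two side ears (x 13 to 27 mm either side, y 8 to 22 mm, tops level with it).
- plunger (a joint): Plunger travel, m: 0 up, grows as it goes straight down. Spring: 2 N at first, 0.15 N more per mm. A firm stop ends it at 7.6 to 25.6 mm, different in each box and shown by nothing listed: feel it. The keeper's tongues pass over the ears only in the last 1.6 mm before the stop; higher up they butt on them. Trapped, it springs back up to 1.6 mm. Over 20 N in all harms it.
- keeper (a joint): Keeper slide, m: 0 to 0.005 at first, 0.022 shut (end stop), grows along box +y. A brass stirrup: crossbar over the paddle on two posts; tongues (y -13 to +1 mm plus this value) slide over the ears and trap the plunger. 1.5 N of friction. A finger pressing the paddle behind the crossbar and sliding along it in +y meets the crossbar and pushes the keeper. Over 20 N harms it.
- crossbar_open (a point): Fixed point in the box frame: x = 0, y = -9 mm, 96 mm up: middle of the crossbar's rear (-y) face at keeper value 0, give or take 9 mm in height. Crossbar: 84 mm along x, 6 mm thick (y), 8 mm high, posts at x +-38 mm. Its underside is always 3 mm or more above the raised paddle, its top 37 mm above the paddle when that is at its stop.
- bird: Celadon ceramic bird, 72 mm tall, about 60 mm across and 90 mm long, loose. Origin under its middle. Bystander.
- kettle: Copper kettle-shaped box with a bail handle, 71 mm tall, 75 mm across, spout to +x, loose. Origin under its middle. Bystander.
- locket: Silver plated heart-shaped locket box, 22 mm tall, about 68 mm across, loose. Origin under its middle. Bystander.

How it is judged:
By the outcome, as a careful person would: the job done as asked, in the order asked, and still so for the second after the job is handed in, with the robot touching nothing.
It also fails if it takes over 72 s, if anything falls off the work surface, if the arm or the gripper's body presses on something with over 40 N, if the wrist force passes 120 N, or if a joint passes its speed limit or range.

ROBOT

A 6-joint arm with a two-finger parallel gripper is mounted at the origin on the work surface. World frame = base frame: x ahead of the robot, y to its left, z up, the work surface at z = 0. Lengths are in m, angles in degrees, forces in N, time in s.
With the tool pointing down it reaches from about 0.4 to 0.925 m from the base axis. Payload 12.5 kg.
Tool frame: the origin (TCP) lies between the finger pads; the fingertips stand 19 mm ahead of it and the grasp point (between the pads) is the TCP; y points along the fingers, z is the direction in which the jaws open and shut, and the axes are right-handed (so a half turn about y gives the same grasp; the last joint's range is limited). The gripper opens to 95 mm and grips with 3 to 60 N. Pads are 20 mm wide; open, the fingers measure 119 mm over their backs; the gripper's body (75 mm by 180 mm) begins 59 mm behind the grasp point.
Start: joints at [-71.54, 28.126, 89.318, -0, 62.55, -6.05], TCP at [0.259, -0.569, 0.234] pointing down, gripper open.
Joint ranges: [-177.58, 177.58], [-47.91, 125.51], [2.72, 160], [-65.01, 245.01], [3.68, 167.84], [-153.87, 153.87]. Speed limits (degrees/s): [127.2, 127.2, 159.86, 180, 180, 180].

INTERFACE

Orientations are given as [roll, pitch, yaw] about the fixed x, y, z axes, in that order (R = Rz(yaw) Ry(pitch) Rx(roll)).
In Python, from workcell import robot gives the robot as it stands.
- The arm moves only by the shell command python3 -m jog 'ROWS' [FORCE]. ROWS is text: rows parted by semicolons, each of 7 numbers parted by spaces: the shift along the tool's x, y, z in cm, then the turn, a rotation vector about the tool's x, y, z in degrees, then the opening, from -1 (shut) to 1 (fully open), so that 0 is half open. In form: x y z wx wy wz gripper; .... A call has exactly 10 rows; each row is the pose to reach, as a shift and turn from the pose commanded when the call began, along the tool's axes at that moment; what a row does not reach only later rows make up. A row lasts 1/10 s, in which the tool goes at most 50 mm and 8.59 degrees, less where a joint would pass 70% of its speed; a pose out of reach is approached as far as the arm can. A call with a gripper value outside its range is refused whole. The fingers move at their own pace and stop on an object; FORCE is the grip in N (left out, the last holds). Time passes only in rows, so rows that repeat a pose let the fingers close, or fill a call up. It gives the time, the measured TCP pose, the force and the opening at its end, in the units of the state.
- robot.sense(): the state, without advancing time (a new reading comes with each control period).
- robot.grab_frame(name): name is "scene" or "top" or "wrist"; returns (picture, depth): 384x512x3 uint8, blue, green, red; 384x512 float32, m along the optical axis (not along the pixel's ray), 0 where there is no reading.
- robot.camera_info(name): a dict with "fov_y" (degrees; the focal length in pixels is half the picture's height over the tangent of half this angle, whatever the lens; pixels are square), "cx", "cy" (the principal point, pixels), "k1" (the pictures are not rectified: a ray, as slopes to the right and down, at radius r is drawn at 1 + k1 r^2 times it, then the intrinsics apply), "R" (3x3) and "t" (3): a world point X has camera coordinates R X + t. Camera axes: x right, y down, z forward; pixel columns grow to the right and rows downward; lengths in m; the calibration is good to about 2 mm. A picture is of the moment at which its call begins: read the wrist's pose just before it. camera_info takes no time and is no camera call; for the wrist camera it gives the pose at the moment of the call.
- robot.job_done(): hands the job in, once; it reports no verdict.
The state is a dict: "clock": time; "joint_pos": joint angles; "dq": joint speeds; "joint_torque": joint torques, N m; "ee_pos": TCP position; "orientation": TCP orientation; "force": force on the tool from outside, world axes, zero at the start; "torque": the same for the moment, N m; "width": opening from 0.0 (shut) to 1.0 (fully open).
Only numpy, scipy, OpenCV 4.12 (cv2) and the standard library are available. Lean on these libraries where they do the work, as an engineer would, in place of code of your own. Each camera call takes 0.05 s, during which the arm holds its last target. There are 200 camera calls.

## Working session

There is one attempt and no reset: what is moved stays moved. The work goes in short steps, Python scripts to look and compute and a shell command to move; the robot and the scene stay as the last step left them, time stands still between calls to the robot, and variables do not carry over. Pictures are saved under pics/ and viewed, about 8 in all and at most 12, crops included, and the job is handed in when it is done.

```bash
mkdir -p pics; ls
cat > h.py <<'E'
import numpy as np, cv2
from workcell import robot
def grab(n):
    ci=robot.camera_info(n); im,d=robot.grab_frame(n); return ci,im,d
def rays(ci,uv):
    uv=np.atleast_2d(np.float64(uv)); f=192/np.tan(np.radians(ci['fov_y'])/2)
    K=np.array([[f,0,ci['cx']],[0,f,ci['cy']],[0,0,1]])
    p=cv2.undistortPoints(uv[:,None],K,np.array([ci['k1'],0,0,0.]))[:,0]
    return np.c_[p,np.ones(len(p))]
def pts(ci,uv,d):
    uv=np.atleast_2d(uv).astype(int); r=rays(ci,uv)*d[uv[:,1],uv[:,0]][:,None]
    return (r-np.array(ci['t']))@np.array(ci['R'])
def plane(ci,uv,z):
    R=np.array(ci['R']); c=-R.T@np.array(ci['t']); r=rays(ci,uv)@R
    return c+r*((z-c[2])/r[:,2])[:,None]
def proj(ci,X):
    f=192/np.tan(np.radians(ci['fov_y'])/2)
    c=np.atleast_2d(X)@np.array(ci['R']).T+np.array(ci['t']); p=c[:,:2]/c[:,2:]
    p=p*(1+ci['k1']*(p**2).sum(1))[:,None]; return p*f+[ci['cx'],ci['cy']]
E
python3 - <<'E'
from h import *
s=robot.sense(); print(s)
ims=[]
for n in("scene","top"):
    ci,im,d=grab(n); ims.append(im); print(n,ci); np.savez('/tmp/'+n,im=im,d=d)
cv2.imwrite('pics/a.png',ims[0]);cv2.imwrite('pics/b.png',ims[1])
E
```

```text
pics
{'clock': 0.0, 'joint_pos': array([-7.15385468e+01,  2.81620154e+01,  8.93492899e+01,  2.45764697e-03,
        6.25512185e+01, -6.05172362e+00]), 'dq': array([ 0.01701841,  0.11300988, -0.09504578, -0.05648553,  0.00929554,
       -0.00842038]), 'joint_torque': array([ 3.04114415e-03, -6.12641215e+01, -2.58191693e+01,  6.94326544e-02,
        4.82929498e-02, -1.00283169e-04]), 'ee_pos': array([ 0.25925919, -0.56844421,  0.23308989]), 'orientation': array([-9.00619457e+01,  8.75924621e-03, -1.55487962e+02]), 'force': array([0.4538329 , 0.1226875 , 0.59760666]), 'torque': array([-0.03475661,  0.0249911 , -0.03423378]), 'width': 1.001966905204183}
scene {'fov_y': 51.0301699642828, 'cx': 257.27580950957366, 'cy': 193.96815730043798, 'k1': -0.031221848386924374, 'R': array([[ 0.86951959,  0.49387659, -0.00464678],
       [ 0.39198467, -0.69579126, -0.60184927],
       [-0.30047245,  0.52149826, -0.79859619]]), 't': array([-0.48671464, -0.20610705,  0.95490479])}
top {'fov_y': 42.634639390666074, 'cx': 247.9803266721454, 'cy': 189.46909135998143, 'k1': -0.17245511674030542, 'R': array([[ 0.08376391, -0.99647734, -0.00406354],
       [-0.97398206, -0.08100986, -0.21165147],
       [ 0.2105767 ,  0.02168657, -0.97733676]]), 't': array([-0.08118407,  0.61117224,  0.97110829])}
```

View pics/a.png

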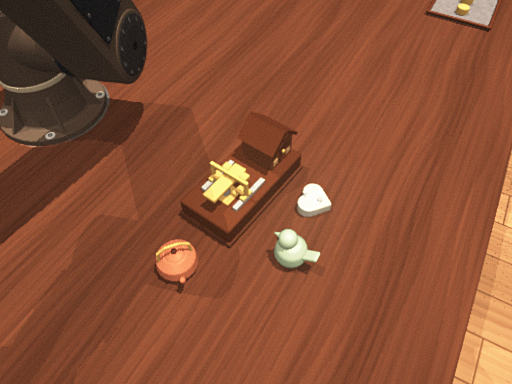

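View pics/b.png

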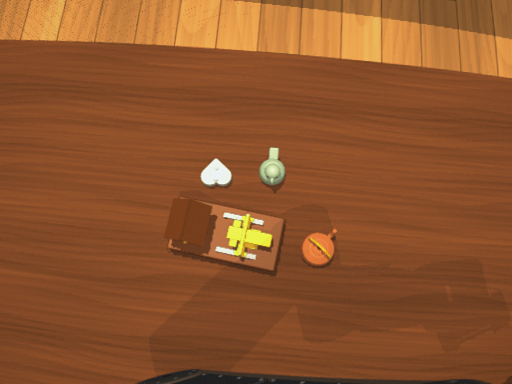

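The scene view shows the box at about (240,190), house to the upper right. In the top view its paddle is at (258,239), the crossbar at about (241,236) and the house at (188,224). The kettle is at (318,249), the bird at (272,170) and the locket at (216,174).

Run:
```python
from h import *
v,u=np.mgrid[:384,:512]; uv=np.c_[u.ravel(),v.ravel()]
for n in("scene","top"):
    z=np.load('/tmp/'+n+'.npz'); im,d=z['im'],z['d']; ci=robot.camera_info(n)
    P=pts(ci,uv,d); hsv=cv2.cvtColor(im,cv2.COLOR_BGR2HSV).reshape(-1,3).astype(int)
    reg=(np.abs(P[:,0]-.5)<.3)&(np.abs(P[:,1])<.4)&(d.ravel()>0)
    if n=="top": reg&=(uv[:,0]>155)&(uv[:,0]<295)&(uv[:,1]>190)&(uv[:,1]<280)
    else: reg&=(uv[:,0]>175)&(uv[:,0]<310)&(uv[:,1]>105)&(uv[:,1]<245)
    pl=reg&(P[:,2]>.035)&(P[:,2]<.14)
    r=cv2.minAreaRect(P[pl][:,:2].astype(np.float32)*1000); print(n,'box',r)
    br=reg&(hsv[:,0]>20)&(hsv[:,0]<35)&(hsv[:,1]>130)&(hsv[:,2]>120)
    B=P[br]; print(len(B),B.mean(0)); print(np.histogram(B[:,2],bins=np.arange(.04,.13,.006)))
    hi=B[B[:,2]>.095]; lo=B[(B[:,2]>.072)&(B[:,2]<.086)]
    for q in(hi,lo):
        if len(q)>5: print(q.mean(0),cv2.minAreaRect(q[:,:2].astype(np.float32)*1000),np.median(q[:,2]))
    for nm,m in(('red',(hsv[:,0]<14)&(hsv[:,1]>150)&(hsv[:,2]>150)),('green',(hsv[:,0]>35)&(hsv[:,0]<90)&(hsv[:,2]>90)&(hsv[:,1]>30)),('silver',(hsv[:,1]<40)&(hsv[:,2]>150))):
        q=P[m&(d.ravel()>0)&(P[:,2]>.01)&(P[:,2]<.1)&(np.abs(P[:,1])<.4)&(np.abs(P[:,0]-.55)<.3)]
        if len(q): print(nm,np.median(q,0),len(q))
```

```text
scene box ((534.7048950195312, -10.942855834960938), (225.806884765625, 285.6187744140625), 28.3778076171875)
164 [ 0.51949667 -0.04692219  0.07222669]
(array([ 3, 18,  4, 27, 25,  6, 37, 12, 26,  6,  0,  0,  0,  0]), array([0.04 , 0.046, 0.052, 0.058, 0.064, 0.07 , 0.076, 0.082, 0.088,
       0.094, 0.1  , 0.106, 0.112, 0.118, 0.124]))
[ 0.5205028  -0.03020266  0.08098038] ((524.3235473632812, 0.7750396728515625), (175.64967346191406, 55.672607421875), 75.17520141601562) 0.0812760969168244
red [ 0.53915324 -0.09312423  0.0450057 ] 1530
green [ 0.67487292 -0.09110647  0.04184999] 706
silver [0.66054917 0.02062595 0.02471529] 1078
top box ((522.9111328125, 11.056922912597656), (232.56944274902344, 117.37324523925781), 82.50212097167969)
986 [ 0.51668663 -0.03483452  0.07486379]
(array([ 67,  63,  18,  79,  24,   9, 501, 110,  84,  31,   0,   0,   0,
         0]), array([0.04 , 0.046, 0.052, 0.058, 0.064, 0.07 , 0.076, 0.082, 0.088,
       0.094, 0.1  , 0.106, 0.112, 0.118, 0.124]))
[ 0.52597471 -0.02869857  0.09569542] ((523.8629150390625, -28.468505859375), (5.111706256866455, 62.00384521484375), 83.62722778320312) 0.09560167014749556
[ 0.51630393 -0.0366857   0.08025262] ((519.9832153320312, -38.50660705566406), (71.92436218261719, 87.67899322509766), 22.002214431762695) 0.08025078172819874
red [ 0.51412256 -0.07210065  0.04472362] 2598
green [ 0.66491392 -0.07709827  0.04440806] 583
silver [0.64640939 0.03428235 0.02337075] 732
```

```bash
python3 -m jog '-4 0 -3.5 0 -6 0 -1; -9 0 -7 0 -12 0 -1; -13 0 -10.5 0 -18 0 -1; -18 0 -14.5 0 -24 0 -1; -22 0 -18 0 -30 0 -1; -27 0 -21.5 0 -36 0 -1; -31 0 -25 0 -42 0 -1; -36 0 -29 0 -48 0 -1; -40 0 -32.5 0 -54 0 -1; -44.2 0 -35.7 0 -58 0 -1' 20
python3 -m jog '0 0 0 0 0 0 -1; 0 0 0 0 0 0 -1; 0 0 0 0 0 0 -1; 0 0 0 0 0 0 -1; 0 0 0 0 0 0 -1; 0 0 0 0 0 0 -1; 0 0 0 0 0 0 -1; 0 0 0 0 0 0 -1; 0 0 0 0 0 0 -1; 0 0 0 0 0 0 -1'
python3 - <<'E'
from h import *
s=robot.sense(); print(s['ee_pos'],s['orientation'],s['force'],s['joint_pos'])
ci,im,d=grab('wrist'); np.savez('/tmp/wrist',im=im,d=d); cv2.imwrite('pics/w1.png',im); np.save('/tmp/wci',ci,allow_pickle=True)
v,u=np.mgrid[:384,:512]; uv=np.c_[u.ravel(),v.ravel()]; P=pts(ci,uv,d)
hsv=cv2.cvtColor(im,cv2.COLOR_BGR2HSV).reshape(-1,3).astype(int)
br=(hsv[:,0]>20)&(hsv[:,0]<35)&(hsv[:,1]>130)&(hsv[:,2]>100)&(np.abs(P[:,0]-.515)<.08)&(d.ravel()>0)&(np.abs(P[:,1])<.2)
B=P[br]; print(np.histogram(B[:,2],bins=np.arange(.04,.13,.004)))
a=np.radians(-7.5); ex=np.array([np.cos(a),np.sin(a)]); ey=np.array([-np.sin(a),np.cos(a)]); o=np.array([.5183,-.0247])
for lo,h in((.074,.085),(.089,.12)):
    q=B[(B[:,2]>lo)&(B[:,2]<h)]
    if len(q): 
        b=(q[:,:2]-o); b=np.c_[b@ex,b@ey]*1000; print(len(q),np.median(q[:,2]),np.percentile(b,[1,50,99],axis=0),cv2.minAreaRect(q[:,:2].astype(np.float32)*1000))
E
```

```text
clock: 1.1
ee_pos: [0.483, -0.1195, 0.2336]
orientation: [-90.0, -0.0, -97.3]
force: [0.4, -0.0, 0.4]
width: 0.216
clock: 2.1
ee_pos: [0.4826, -0.1215, 0.2336]
orientation: [-90.0, -0.0, -97.5]
force: [0.5, 0.4, 0.2]
width: 0.007
[ 0.48263953 -0.1215493   0.23362867] [-8.99972682e+01 -5.64009354e-03 -9.74874166e+01] [0.53898769 0.44633254 0.21102424] [-2.17417918e+01  1.78114226e+01  1.06791888e+02 -5.82435361e-03
  5.53926534e+01 -1.42510675e+01]
(array([ 103,  393,   43,   11,  151,  113,  183,   42,   27,  320, 2043,
          0,   40,  460,    0,    0,    0,    0,    0,    0,    0,    0]), array([0.04 , 0.044, 0.048, 0.052, 0.056, 0.06 , 0.064, 0.068, 0.072,
       0.076, 0.08 , 0.084, 0.088, 0.092, 0.096, 0.1  , 0.104, 0.108,
       0.112, 0.116, 0.12 , 0.124, 0.128]))
2383 0.08088579232029204 [[-25.25307447 -60.78201874]
 [ -0.33515836  -9.42892919]
 [ 24.33698837  27.0130475 ]] ((515.65234375, -41.492000579833984), (90.18689727783203, 52.148311614990234), 82.1435546875)
500 0.09360927965740516 [[-40.42048453  -8.21665206]
 [  1.97527313  -5.3915162 ]
 [ 38.77706776  -2.39837179]] ((517.1719360351562, -29.927387237548828), (5.940515995025635, 81.7155990600586), 82.608642578125)
```

View pics/w1.png

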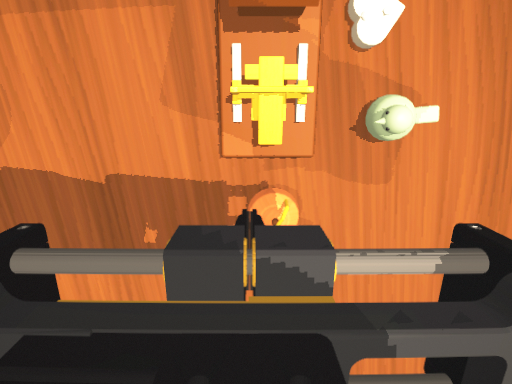

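The picture shows the paddle's rear end at (271,143), the crossbar at row 89 and the kettle below the fingers at (275,210). The move stopped short because of the speed limit. Measured heights suggest a travel of about 23–24 mm. Next I go above the pad.

```bash
python3 -m jog '-2 0 0.7 0 0 0 -1; -4 0 1.4 0 0 0 -1; -6.3 0 2.2 0 0 0 -1; -6.3 2 2.2 0 0 0 -1; -6.3 5 2.2 0 0 0 -1; -6.3 8 2.2 0 0 0 -1; -6.3 10 2.2 0 0 0 -1; -6.3 11.5 2.2 0 0 0 -1; -6.3 12 2.2 0 0 0 -1; -6.3 12 2.2 0 0 0 -1'
python3 - <<'E'
from h import *
s=robot.sense(); print(s['ee_pos'],s['orientation'],s['force'])
ci,im,d=grab('wrist'); cv2.imwrite('pics/w2.png',im)
E
```

```text
clock: 3.15
ee_pos: [0.5126, -0.0619, 0.1133]
orientation: [-90.1, 0.0, -97.5]
force: [0.2, 0.1, -0.0]
width: 0.003
[ 0.51257649 -0.06193355  0.11328325] [-9.00548720e+01  9.00153694e-04 -9.74862449e+01] [ 0.2484286   0.06251011 -0.02923486]
```

View pics/w2.png

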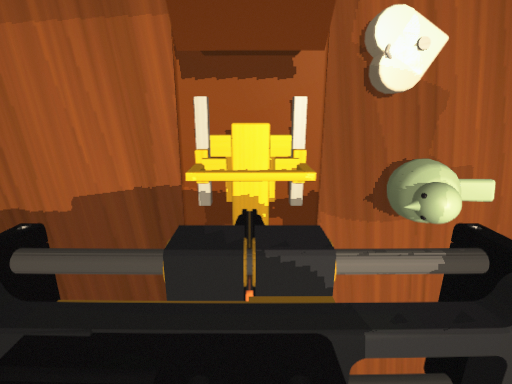

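The fingers (column 250) are centred over the paddle (column 250), behind the crossbar (row 176). Next I descend to first contact, short of the earliest possible stop.

```bash
python3 -m jog '0 0.4 0 0 0 0 -1; 0 0.8 0 0 0 0 -1; 0 1.1 0 0 0 0 -1; 0 1.3 0 0 0 0 -1; 0 1.5 0 0 0 0 -1; 0 1.7 0 0 0 0 -1; 0 1.8 0 0 0 0 -1; 0 1.9 0 0 0 0 -1; 0 2.0 0 0 0 0 -1; 0 2.0 0 0 0 0 -1'
python3 -m jog '0 0.05 0 0 0 0 -1; 0 0.1 0 0 0 0 -1; 0 0.15 0 0 0 0 -1; 0 0.2 0 0 0 0 -1; 0 0.25 0 0 0 0 -1; 0 0.3 0 0 0 0 -1; 0 0.3 0 0 0 0 -1; 0 0.3 0 0 0 0 -1; 0 0.3 0 0 0 0 -1; 0 0.3 0 0 0 0 -1'
```

```text
clock: 4.2
ee_pos: [0.5127, -0.062, 0.0936]
orientation: [-90.0, -0.0, -97.5]
force: [-0.7, -0.1, 0.7]
width: 0.004
clock: 5.2
ee_pos: [0.5127, -0.062, 0.0907]
orientation: [-90.0, -0.0, -97.5]
force: [-1.0, -1.2, 2.5]
width: 0.006
```

```bash
python3 -m jog '0 0.05 0 0 0 0 -1; 0 0.1 0 0 0 0 -1; 0 0.15 0 0 0 0 -1; 0 0.2 0 0 0 0 -1; 0 0.25 0 0 0 0 -1; 0 0.3 0 0 0 0 -1; 0 0.35 0 0 0 0 -1; 0 0.4 0 0 0 0 -1; 0 0.4 0 0 0 0 -1; 0 0.4 0 0 0 0 -1'
```

```text
clock: 6.2
ee_pos: [0.5127, -0.062, 0.0866]
orientation: [-90.0, -0.0, -97.5]
force: [-0.1, -0.2, 2.7]
width: 0.007
```

```bash
python3 -m jog '0 0.05 0 0 0 0 -1; 0 0.1 0 0 0 0 -1; 0 0.15 0 0 0 0 -1; 0 0.2 0 0 0 0 -1; 0 0.25 0 0 0 0 -1; 0 0.3 0 0 0 0 -1; 0 0.35 0 0 0 0 -1; 0 0.4 0 0 0 0 -1; 0 0.4 0 0 0 0 -1; 0 0.4 0 0 0 0 -1'
```

```text
clock: 7.2
ee_pos: [0.5127, -0.062, 0.0826]
orientation: [-90.0, -0.0, -97.5]
force: [-0.1, -0.7, 2.5]
width: 0.004
```

```bash
python3 -m jog '0 0.05 0 0 0 0 -1; 0 0.1 0 0 0 0 -1; 0 0.15 0 0 0 0 -1; 0 0.2 0 0 0 0 -1; 0 0.25 0 0 0 0 -1; 0 0.3 0 0 0 0 -1; 0 0.3 0 0 0 0 -1; 0 0.3 0 0 0 0 -1; 0 0.3 0 0 0 0 -1; 0 0.3 0 0 0 0 -1'
```

```text
clock: 8.2
ee_pos: [0.5127, -0.062, 0.0797]
orientation: [-90.0, -0.0, -97.5]
force: [0.2, 0.2, 2.6]
width: 0.003
```

```bash
python3 -m jog '0 0.01 0 0 0 0 -1; 0 0.03 0 0 0 0 -1; 0 0.05 0 0 0 0 -1; 0 0.07 0 0 0 0 -1; 0 0.09 0 0 0 0 -1; 0 0.1 0 0 0 0 -1; 0 0.1 0 0 0 0 -1; 0 0.1 0 0 0 0 -1; 0 0.1 0 0 0 0 -1; 0 0.1 0 0 0 0 -1'
```

```text
clock: 9.2
ee_pos: [0.5127, -0.062, 0.0786]
orientation: [-90.0, -0.0, -97.5]
force: [-0.3, 0.7, 4.4]
width: 0.006
```

```bash
python3 -m jog '0 0.01 0 0 0 0 -1; 0 0.03 0 0 0 0 -1; 0 0.05 0 0 0 0 -1; 0 0.07 0 0 0 0 -1; 0 0.09 0 0 0 0 -1; 0 0.1 0 0 0 0 -1; 0 0.1 0 0 0 0 -1; 0 0.1 0 0 0 0 -1; 0 0.1 0 0 0 0 -1; 0 0.1 0 0 0 0 -1'
```

```text
clock: 10.2
ee_pos: [0.5127, -0.062, 0.0776]
orientation: [-90.0, -0.0, -97.5]
force: [0.1, -1.5, 3.4]
width: 0.004
```

```bash
python3 -m jog '0 0.01 0 0 0 0 -1; 0 0.02 0 0 0 0 -1; 0 0.03 0 0 0 0 -1; 0 0.04 0 0 0 0 -1; 0 0.05 0 0 0 0 -1; 0 0.05 0 0 0 0 -1; 0 0.05 0 0 0 0 -1; 0 0.05 0 0 0 0 -1; 0 0.05 0 0 0 0 -1; 0 0.05 0 0 0 0 -1'
```

```text
clock: 11.2
ee_pos: [0.5127, -0.062, 0.0771]
orientation: [-90.0, -0.0, -97.5]
force: [0.4, 0.2, 3.9]
width: 0.002
```

```bash
python3 -m jog '0 0.01 0 0 0 0 -1; 0 0.02 0 0 0 0 -1; 0 0.03 0 0 0 0 -1; 0 0.04 0 0 0 0 -1; 0 0.05 0 0 0 0 -1; 0 0.06 0 0 0 0 -1; 0 0.07 0 0 0 0 -1; 0 0.07 0 0 0 0 -1; 0 0.07 0 0 0 0 -1; 0 0.07 0 0 0 0 -1'
```

```text
clock: 12.2
ee_pos: [0.5127, -0.062, 0.0764]
orientation: [-90.0, -0.0, -97.5]
force: [1.0, -1.4, 4.4]
width: 0.006
```

```bash
python3 -m jog '0 0.01 0 0 0 0 -1; 0 0.02 0 0 0 0 -1; 0 0.03 0 0 0 0 -1; 0 0.04 0 0 0 0 -1; 0 0.05 0 0 0 0 -1; 0 0.05 0 0 0 0 -1; 0 0.05 0 0 0 0 -1; 0 0.05 0 0 0 0 -1; 0 0.05 0 0 0 0 -1; 0 0.05 0 0 0 0 -1'
```

```text
clock: 13.2
ee_pos: [0.5127, -0.062, 0.0759]
orientation: [-90.0, -0.0, -97.5]
force: [0.8, -0.3, 3.6]
width: 0.004
```

```bash
python3 -m jog '0 0.01 0 0 0 0 -1; 0 0.02 0 0 0 0 -1; 0 0.03 0 0 0 0 -1; 0 0.04 0 0 0 0 -1; 0 0.05 0 0 0 0 -1; 0 0.05 0 0 0 0 -1; 0 0.05 0 0 0 0 -1; 0 0.05 0 0 0 0 -1; 0 0.05 0 0 0 0 -1; 0 0.05 0 0 0 0 -1'
```

```text
clock: 14.2
ee_pos: [0.5127, -0.062, 0.0755]
orientation: [-90.0, -0.0, -97.5]
force: [0.3, -0.4, 5.2]
width: 0.006
```

```bash
python3 -m jog '0 0.01 0 0 0 0 -1; 0 0.02 0 0 0 0 -1; 0 0.03 0 0 0 0 -1; 0 0.04 0 0 0 0 -1; 0 0.05 0 0 0 0 -1; 0 0.05 0 0 0 0 -1; 0 0.05 0 0 0 0 -1; 0 0.05 0 0 0 0 -1; 0 0.05 0 0 0 0 -1; 0 0.05 0 0 0 0 -1'
```

```text
clock: 15.2
ee_pos: [0.5127, -0.062, 0.0754]
orientation: [-90.0, -0.0, -97.5]
force: [-1.5, -0.7, 11.1]
width: 0.007
```

The stop is felt: the force jumped to 11 N while z stayed at 75.4 mm. Now I slide along the paddle to the keeper.

```bash
python3 -m jog '-0.1 0 0 0 0 0 -1; -0.3 0 0 0 0 0 -1; -0.5 0 0 0 0 0 -1; -0.7 0 0 0 0 0 -1; -0.9 0 0 0 0 0 -1; -1.1 0 0 0 0 0 -1; -1.3 0 0 0 0 0 -1; -1.4 0 0 0 0 0 -1; -1.4 0 0 0 0 0 -1; -1.4 0 0 0 0 0 -1'
```

```text
clock: 16.2
ee_pos: [0.5151, -0.0488, 0.0755]
orientation: [-89.9, -0.0, -97.5]
force: [1.1, -5.9, 10.1]
width: 0.005
```

```bash
python3 -m jog '-0.1 0 0 0 0 0 -1; -0.2 0 0 0 0 0 -1; -0.3 0 0 0 0 0 -1; -0.4 0 0 0 0 0 -1; -0.5 0 0 0 0 0 -1; -0.6 0 0 0 0 0 -1; -0.7 0 0 0 0 0 -1; -0.8 0 0 0 0 0 -1; -0.8 0 0 0 0 0 -1; -0.8 0 0 0 0 0 -1'
```

```text
clock: 17.2
ee_pos: [0.5161, -0.041, 0.0755]
orientation: [-89.9, -0.1, -97.5]
force: [-0.3, -7.5, 9.8]
width: 0.006
```

```bash
python3 -m jog '-0.1 0 0 0 0 0 -1; -0.2 0 0 0 0 0 -1; -0.3 0 0 0 0 0 -1; -0.4 0 0 0 0 0 -1; -0.5 0 0 0 0 0 -1; -0.6 0 0 0 0 0 -1; -0.6 0 0 0 0 0 -1; -0.6 0 0 0 0 0 -1; -0.6 0 0 0 0 0 -1; -0.6 0 0 0 0 0 -1'
```

```text
clock: 18.2
ee_pos: [0.5169, -0.035, 0.0755]
orientation: [-89.9, -0.1, -97.5]
force: [-1.3, -7.6, 8.4]
width: 0.002
```

```bash
python3 -m jog '-0.1 0 0 0 0 0 -1; -0.2 0 0 0 0 0 -1; -0.3 0 0 0 0 0 -1; -0.4 0 0 0 0 0 -1; -0.5 0 0 0 0 0 -1; -0.6 0 0 0 0 0 -1; -0.6 0 0 0 0 0 -1; -0.6 0 0 0 0 0 -1; -0.6 0 0 0 0 0 -1; -0.6 0 0 0 0 0 -1'
```

```text
clock: 19.2
ee_pos: [0.5177, -0.0291, 0.0755]
orientation: [-89.9, -0.1, -97.5]
force: [-0.1, -6.7, 8.9]
width: 0.004
```

```bash
python3 -m jog '-0.05 0 0 0 0 0 -1; -0.1 0 0 0 0 0 -1; -0.15 0 0 0 0 0 -1; -0.2 0 0 0 0 0 -1; -0.25 0 0 0 0 0 -1; -0.3 0 0 0 0 0 -1; -0.35 0 0 0 0 0 -1; -0.35 0 0 0 0 0 -1; -0.35 0 0 0 0 0 -1; -0.35 0 0 0 0 0 -1'
```

```text
clock: 20.2
ee_pos: [0.5181, -0.0256, 0.0755]
orientation: [-89.9, -0.1, -97.5]
force: [0.2, -7.6, 9.9]
width: 0.004
```

```bash
python3 -m jog '-0.02 0 0 0 0 0 -1; -0.04 0 0 0 0 0 -1; -0.06 0 0 0 0 0 -1; -0.08 0 0 0 0 0 -1; -0.1 0 0 0 0 0 -1; -0.1 0 0 0 0 0 -1; -0.1 0 0 0 0 0 -1; -0.1 0 0 0 0 0 -1; -0.1 0 0 0 0 0 -1; -0.1 0 0 0 0 0 -1'
```

```text
clock: 21.2
ee_pos: [0.5182, -0.0249, 0.0755]
orientation: [-89.9, -0.1, -97.5]
force: [-0.4, -11.0, 10.4]
width: 0.003
```

```bash
python3 -m jog '-0.01 0 0 0 0 0 -1; -0.02 0 0 0 0 0 -1; -0.03 0 0 0 0 0 -1; -0.04 0 0 0 0 0 -1; -0.05 0 0 0 0 0 -1; -0.05 0 0 0 0 0 -1; -0.05 0 0 0 0 0 -1; -0.05 0 0 0 0 0 -1; -0.05 0 0 0 0 0 -1; -0.05 0 0 0 0 0 -1'
python3 - <<'E'
from h import *
ci,im,d=grab('wrist'); cv2.imwrite('pics/w3.png',im)
E
```

```text
clock: 22.2
ee_pos: [0.5183, -0.0248, 0.0755]
orientation: [-89.9, -0.1, -97.5]
force: [-1.6, -14.5, 10.3]
width: 0.002
```

View pics/w3.png

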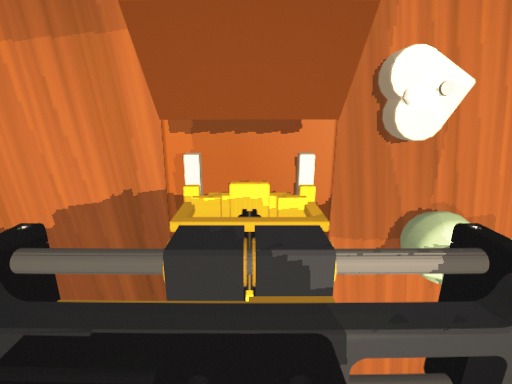

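The keeper is against its end stop: 0.1 mm of motion for 3.5 N more. In the picture the crossbar is at row 220 and the tongues reach over the ears at about row 190. Now I back off the crossbar, then lift.

```bash
python3 -m jog '0.1 0 0 0 0 0 -1; 0.2 0 0 0 0 0 -1; 0.4 0 0 0 0 0 -1; 0.6 0 0 0 0 0 -1; 0.6 -0.1 0 0 0 0 -1; 0.6 -0.2 0 0 0 0 -1; 0.6 -0.4 0 0 0 0 -1; 0.6 -0.7 0 0 0 0 -1; 0.6 -1 0 0 0 0 -1; 0.6 -1 0 0 0 0 -1'
python3 -m jog '0 -1 0 0 0 0 -1; 0 -2 0 0 0 0 -1; 0 -4 0 0 0 0 -1; 0 -6 0 0 0 0 -1; 2 -8 0 0 0 0 -1; 4 -10 0 0 0 0 -1; 6 -12 0 0 0 0 -1; 8 -14 0 0 0 0 -1; 9 -15 0 0 0 0 -1; 9 -15 0 0 0 0 -1'
python3 - <<'E'
from h import *
ci,im,d=grab('wrist'); cv2.imwrite('pics/w4.png',im); _,im2,_=grab('scene'); cv2.imwrite('pics/s4.png',cv2.resize(im2[100:300,130:350],None,fx=2.7,fy=2.7))
v,u=np.mgrid[:384,:512]; uv=np.c_[u.ravel(),v.ravel()]; P=pts(ci,uv,d)
hsv=cv2.cvtColor(im,cv2.COLOR_BGR2HSV).reshape(-1,3).astype(int)
br=(hsv[:,0]>20)&(hsv[:,0]<35)&(hsv[:,1]>130)&(hsv[:,2]>100)&(np.abs(P[:,0]-.515)<.08)&(d.ravel()>0)&(np.abs(P[:,1])<.2)
B=P[br]; print(np.histogram(B[:,2],bins=np.arange(.04,.11,.003)))
a=np.radians(-7.5); ex=np.array([np.cos(a),np.sin(a)]); ey=np.array([-np.sin(a),np.cos(a)]); o=np.array([.5177,-.0262])
b=(B[:,:2]-o); b=np.c_[b@ex,b@ey]*1000
q=B[:,2]>.089; print(np.percentile(b[q],[1,50,99],axis=0))
q=(np.abs(b[:,0])<10)&(b[:,1]<-10); print('paddle z',np.median(B[q,2]),np.percentile(b[q,1],1))
E
```

```text
clock: 23.25
ee_pos: [0.517, -0.0293, 0.0852]
orientation: [-90.0, -0.0, -97.5]
force: [-0.0, -0.5, 0.3]
width: 0.005
clock: 24.25
ee_pos: [0.5054, -0.1194, 0.2364]
orientation: [-89.8, -0.0, -97.6]
force: [0.4, -0.1, -0.1]
width: 0.005
(array([  21,   95,  401,    0,    0,  242, 1678,   62,  171,   12,    3,
          2,    0,    0,    0,   24,    6,  388,  154,    0,    0,    0,
          0]), array([0.04 , 0.043, 0.046, 0.049, 0.052, 0.055, 0.058, 0.061, 0.064,
       0.067, 0.07 , 0.073, 0.076, 0.079, 0.082, 0.085, 0.088, 0.091,
       0.094, 0.097, 0.1  , 0.103, 0.106, 0.109]))
[[-40.11953726 -69.69736577]
 [ -0.90275085  14.87144471]
 [ 38.93443683  18.75251188]]
paddle z 0.05878601699589147 -145.38267401928124
```

View pics/w4.png

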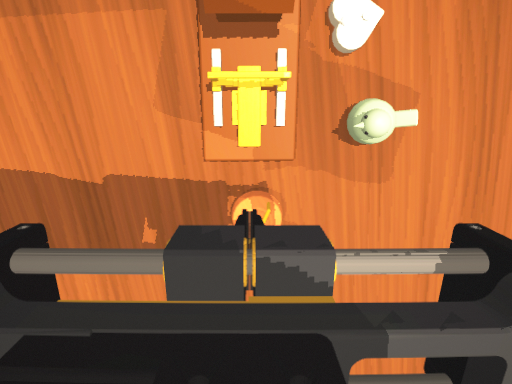

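View pics/s4.png

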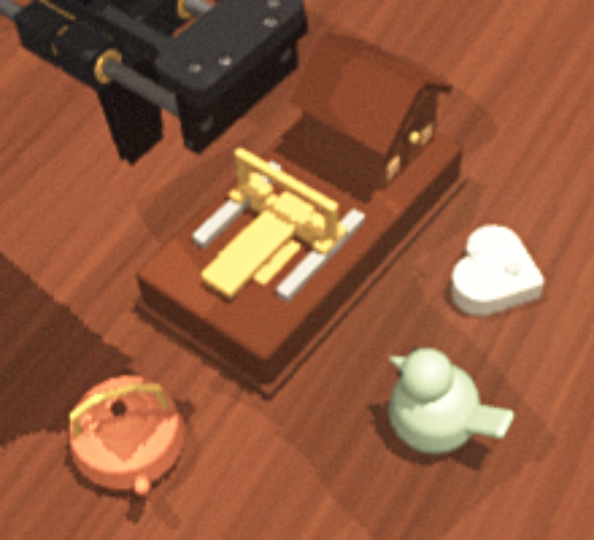

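The wrist view shows the crossbar shut at row 75 with the paddle held down. In the scene view the bystanders stand as before and the gripper is clear.

```bash
python3 -c "
from workcell import robot
print(robot.job_done(), robot.sense()['clock'])"
```

```text
the job is handed in; nothing more can be done
the job is handed in; nothing more can be done
```

The music box is silenced: the plunger is pressed down and trapped by the keeper, and the job was handed in with about 24 s on the robot's clock.

- **Plunger:** I pressed with the closed fingers until I felt the stop, at about 23.6 mm of travel. The force rose from 5 to 11 N there without the fingers going any lower.
- **Keeper:** Holding the plunger down, I slid the keeper until it met its end stop. The sideways force read at most about 14.5 N, including an estimated 5–6 N of rubbing on the paddle. I then backed off the crossbar and lifted away.
- **Last checks:** After release the paddle stays about 58–59 mm above the counter, against 80 mm when up. That puts it 2 to 2.5 mm above the felt stop by camera depth, which reads about 1 mm high. The 1.6 mm spring-back allowed for a trapped plunger therefore agrees within camera error.
- **Keeper position:** The crossbar's centre measured at box y of about 15 mm, where fully shut would be 16 mm. That 1 mm is within calibration error, and I relied on the felt end stop.
- **Surroundings:** The bird, kettle and locket look undisturbed in the last pictures; I did not re-measure their positions. The gripper is clear and reads almost no force.

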